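# Park the locking plunger and run the vial carriage home

### The job

The vial carriage on the stand is locked by a spring plunger with a red wing knob. Pull the knob up, twist it clockwise (seen from above) until you feel its stop, and let it down into the rest notch so that it stays retracted by itself, without forcing it against its stops; then slide the blue carriage by its black handle all the way home to the far end of its rails, away from where it started. Keep the two vials standing in their pockets and leave the other things on the bench where they are.

Things in the scene. Friction and masses are not known exactly. Their poses are not given: they have to be found in the camera images.
- stand: the fixed stand, an aluminium base plate 200 x 300 x 10 mm with two rails; origin on its underside, z up. The carriage slides along its +y. The plunger axis is vertical at x = -42 mm, y = 0 of this frame
- bushing: fixed plunger mount: bracket and castellated ring (45 mm across), top 96 mm above the worktop; origin on the plunger axis at worktop level, axes as the stand's. Inside, a brass collar holds the rest notch, which ends at a hard stop 43 to 83 degrees clockwise of the stand's x axis, set anew each time, to be felt. The knob's cross pin rests in it only within the last 5 degrees before that stop
- knob: red wing knob: 40 mm long (its x axis), 14 mm wide (y), 28 mm high; pinch it across the 14 mm. Origin at the wing's centre, on the plunger axis, 126 mm above the worktop when down. Starts with the wing within 3 degrees of the stand's x axis; turns clockwise seen from above (negative about z) once lifted over 12 mm, not anticlockwise; turns freely, so 0.12 to 0.2 N m of twist already means the stop
- plunger (a joint): lift of plunger and knob, m: 0 down and locking; it must be lifted above 0.012 to pass over the walls of slot and notch; 0.016 hard upper stop; 0.008 resting in the notch; let go short of the notch it springs back down, or hangs at 0.012 on the notch's wall. A spring pulls it down with 8 N at 0, 13 N at the top
- carriage (a joint): travel of the blue carriage along the stand's +y, m: 0 locked at the start by the plunger pin, which sits in the hole of its steel tongue until the lift exceeds about 5 mm; 0.080 home against the far end stop. Sliding friction about 1.5 N plus drag
- handle_grip (a point): grip point of the carriage's upright black handle, 89 mm above the worktop: the handle is 14 mm along the stand's x, 26 mm along its y, top at 104 mm; pinch it across the 14 mm. The vials stand 44 mm to either side of it along y
- vial_1_mid (a point): centre of a loose screw vial with black cap, 27 mm across, 64 mm high, standing in the pocket of the carriage on the stand's -y side (stands on the carriage plate, 34 mm above the worktop)
- vial_3_mid (a point): centre of a loose screw vial with blue cap, 27 mm across, 64 mm high, standing in the pocket of the carriage on the stand's +y side
- bench_timer: loose white bench timer 58 x 62 x 19 mm lying beside the stand; origin on its underside; bystander
- spare_cap: loose red screw cap, 52 mm across, 26 mm high, beside the stand; origin on its underside; bystander
- septa_box: loose small white carton 50 x 70 x 26 mm beside the stand; origin on its underside; bystander
Things that resemble listed ones, but are neither listed nor needed, are in the scene too. Leave any brown or turquoise look-alike of the part that bears vial_3_mid alone.

How it is judged:
By the outcome, as a careful person would: the job done as asked, in the order asked, and still so for the second after the job is handed in, with the robot touching nothing.
It also fails if it takes over 67 s, if anything falls off the work surface, if the arm or the gripper's body presses on something with over 40 N, if the wrist force passes 120 N, or if a joint passes its speed limit or range.

### The arm

A 7-joint arm with a two-finger parallel gripper is mounted at the origin on a cart in front of the work surface, level with it; the furniture and walls round the work are solid. World frame = base frame: x ahead of the robot, y to its left, z up, the work surface at z = 0. Lengths are in m, angles in rad, forces in N, time in s.
With the tool pointing down it reaches from about 0.35 to 0.9 m from the base axis. Payload 8.1 kg.
Tool frame: the origin (TCP) lies on the centre line of the jaws, within the pads' length; the fingertips stand arm.tip_extent ahead of it and the grasp point (between the pads) lies 3 mm ahead of it (arm.tip_extent is the distance from the TCP to the fingertips, in m); y points along the fingers, z is the direction in which the jaws open and shut, and the axes are right-handed (so a half turn about y gives the same grasp; the last joint's range is limited). The gripper opens to 92 mm and grips with 3 to 60 N. Pads are 19 mm wide; open, the fingers measure 130 mm over their backs; the gripper's body (75 mm by 190 mm) begins 47 mm behind the grasp point.
Start: joints at [-1.352, 0.434, 0.025, 1.573, -0.012, 1.134, -0.075], TCP at [0.198, 0.593, 0.249] pointing down, gripper open.
Joint ranges: [-2.62, 2.62], [-0.44, 2.09], [-1.27, 1.32], [0.08, 2.57], [-1.32, 4.46], [0.12, 2], [-2.74, 2.74]. Speed limits (rad/s): [2.22, 2.22, 3.01, 3.01, 3.14, 3.14, 3.14].

### API

Orientations are given as a rotation vector (axis times angle).
In Python, from cell import observe, get_image, sign_off, boxes_of, place_of, arm gives the robot as it stands.
- The arm moves only by the tool arm_command, never from a script. Its argument "plan" is a list of rows, each a list of 2 entries, a list of its own where there are three numbers: the shift along the tool's x, y, z in m, then the turn, a rotation vector about the tool's x, y, z in degrees. In form: [[[tx, ty, tz], [ax, ay, az]], ...]. A call has 1 to 5 rows; each row is the pose to reach, as a shift and turn from the pose commanded when the call began, along the tool's axes at that moment; what a row does not reach only later rows make up. A row lasts 1/10 s, in which the tool goes at most 50 mm and 8.59 degrees, less where a joint would pass 70% of its speed; a pose out of reach is approached as far as the arm can. A call with a gripper value outside its range is refused whole. "fingers" is the closure, from -1 (fully open) to 1 (shut), set as the call begins (left out, the last holds). The fingers move at their own pace and stop on an object; "squeeze" is the grip in N (left out, the last holds). Time passes only in rows, so rows that repeat a pose let the fingers close. It gives the time, the measured TCP pose, the force and the opening at its end, in the units of the state.
- observe(): the state, without advancing time (a new reading comes with each control period).
- get_image(name): name is "side" or "top" or "wrist"; returns a dict with "color" (480x640x3 uint8, red, green, blue), "camera_matrix" (3x3 intrinsics, pixels), "world_to_cam" (4x4, takes a point from world to camera coordinates); the wrist camera has in their place "mount" (4x4, takes a point from camera to tool coordinates, whose origin is the TCP and whose axes are the tool frame's). Camera axes: x right, y up, looking along -z (the intrinsics and any distortion apply to the point x, -y, -z); pixel columns grow to the right and rows downward; lengths in m; the calibration is good to about 2 mm. A picture is of the moment at which its call begins: read the wrist's pose just before it. There is no depth.
- sign_off(): hands the job in, once; it reports no verdict.
Trained networks look in a picture, given as the dict that the camera call returned (one of the last four; its "shot" number tells which), for a name from the list of things; names that differ only in an ending like _2 or _b are one class to them, and where a whole thing is asked for, a point or a joint stands for the part that bears it (a point fixed in the world has none). Each returns a list of dicts, best first, with "confidence" (0 to 1); they miss things now and then, are a little off and sometimes report something else, mostly with a low value. They report only what shows in the picture. A call takes as long as a camera call. They do not tell look-alikes from the thing itself.
- boxes_of(picture, thing): "point" ([column, row] in pixels, amid what is visible of it).
- place_of(picture, thing): "point" ([column, row] in pixels: a listed point, or the origin of a listed thing).
The state is a dict: "clock": time; "joints": joint angles; "dq": joint speeds; "joint_efforts": joint torques, N m; "position": TCP position; "ee_rot": TCP orientation; "force": force on the tool from outside, world axes, zero at the start; "ft_torque": the same for the moment, N m; "width": opening from 0.0 (shut) to 1.0 (fully open).
Only numpy, scipy, OpenCV 4.12 (cv2) and the standard library are available. Lean on these libraries where they do the work, as an engineer would, in place of code of your own. Each camera call takes 0.05 s, during which the arm holds its last target.

## Working session

There is one attempt and no reset: what is moved stays moved. The work goes in short steps, Python scripts to look and compute and a tool call to move; the robot and the scene stay as the last step left them, time stands still between calls to the robot, and variables do not carry over. Pictures are saved under pics/ and viewed, and the job is handed in when it is done.

Besides the shell and the picture viewer there is one more tool, called after "Call:" as name(argument=value, ...) on one line, values as JSON. arm_command: Moves the arm, as the interface text tells. Its arguments: {"type":"object","properties":{"plan":{"type":"array","items":{"type":"array"}},"fingers":{"type":"number"},"squeeze":{"type":"number"}},"required":["plan"]}

```bash
ls; mkdir -p pics; python3 - <<'E'
from cell import observe,get_image,arm,boxes_of,place_of
import cv2,numpy as np
o=observe(); print(o); print(arm.tip_extent)
for n in ["side","top"]:
    p=get_image(n); cv2.imwrite(f"pics/{n}0.png",p["color"][:,:,::-1])
    print(n,p["camera_matrix"].tolist(),np.round(p["world_to_cam"],4).tolist(),[k for k in p])
    for t in ["stand","bushing","knob","handle_grip","vial_1_mid","vial_3_mid","bench_timer","spare_cap","septa_box"]:
        print(t,[(np.round(d["point"],1).tolist(),round(d["confidence"],2)) for d in place_of(p,t)][:4])
E
```

```text
pics
{'clock': 0.0, 'joints': array([-1.35162211,  0.43522603,  0.02495648,  1.57411977, -0.01159751,
        1.13401583, -0.07512381]), 'dq': array([ 0.0005518 ,  0.00049088, -0.0001164 , -0.00179285, -0.00044992,
        0.00148032, -0.00017446]), 'joint_efforts': array([-7.18332212e-04, -6.67857027e+01,  9.84517671e-01, -3.14460468e+01,
       -6.05532154e-02,  4.29262931e-02,  1.50303840e-04]), 'position': array([0.19754402, 0.59243599, 0.2479341 ]), 'ee_rot': array([-1.55762069,  0.25273455, -0.25254724]), 'force': array([-0.22341405, -0.18070059, -0.17313438]), 'ft_torque': array([0.02542902, 0.00570817, 0.02587268]), 'width': 1.0018707913833982}
0.022
side [[555.9976793663869, 0.0, 320.3044384211868], [0.0, 555.9976793663869, 243.23051044187116], [0.0, 0.0, 1.0]] [[-0.9737, -0.2275, 0.0096, 0.5341], [0.1355, -0.5451, 0.8273, -0.1573], [-0.183, 0.8069, 0.5616, -1.0396], [0.0, 0.0, 0.0, 1.0]] ['color', 'camera_matrix', 'world_to_cam', 'shot']
stand [([316.0, 296.0], 0.81)]
bushing []
knob [([335.1, 245.5], 0.61)]
handle_grip [([292.4, 246.1], 0.75)]
vial_1_mid [([291.4, 239.7], 
[... 341 characters left out ...]
 [0.0, 0.0, 1.0]] [[-0.0272, -0.9996, -0.0039, 0.0639], [0.9964, -0.0275, 0.0798, -0.564], [-0.0799, -0.0017, 0.9968, -1.3015], [0.0, 0.0, 0.0, 1.0]] ['color', 'camera_matrix', 'world_to_cam', 'shot']
stand [([324.9, 247.1], 0.74), ([323.6, 225.2], 0.61)]
bushing [([331.7, 261.7], 0.65)]
knob [([233.3, 229.2], 0.51), ([331.9, 260.3], 0.5), ([357.9, 217.1], 0.44)]
handle_grip [([339.9, 218.9], 0.61)]
vial_1_mid [([359.8, 219.3], 0.55), ([234.5, 229.2], 0.34)]
vial_3_mid [([285.4, 162.3], 0.65), ([338.1, 325.3], 0.55), ([338.2, 171.3], 0.53), ([323.2, 226.0], 0.49)]
bench_timer [([242.1, 283.9], 0.77), ([233.7, 233.2], 0.45)]
spare_cap [([235.4, 231.4], 0.9)]
septa_box [([416.4, 235.4], 0.68)]
```

View pics/side0.png

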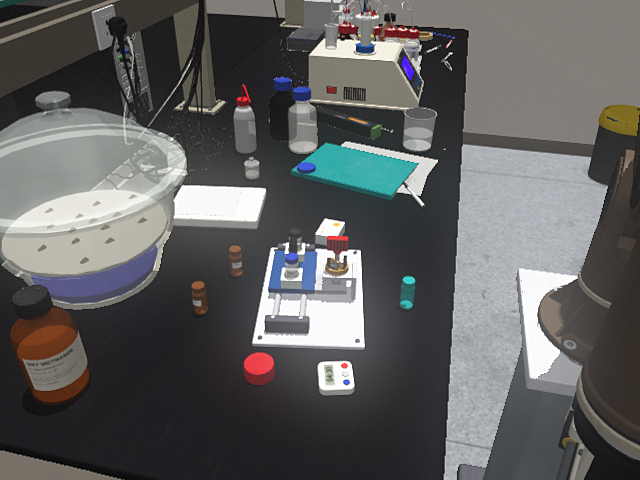

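View pics/top0.png

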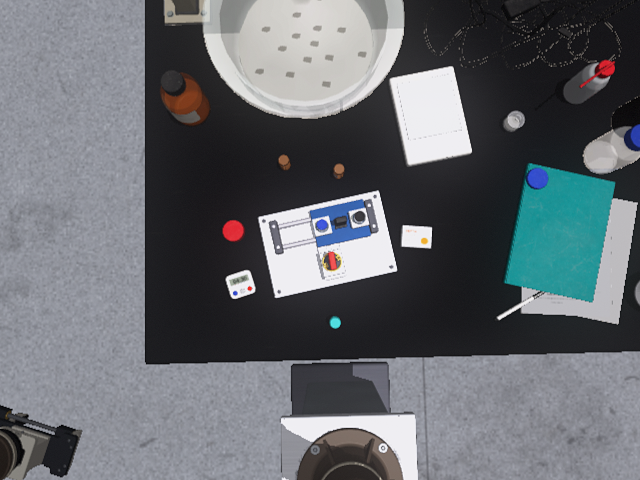

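```bash
python3 - <<'E'
import cv2
a=cv2.imread("pics/top0.png")[130:350,200:440]; cv2.imwrite("pics/top0c.png",cv2.resize(a,None,fx=2.7,fy=2.7,interpolation=cv2.INTER_CUBIC))
a=cv2.imread("pics/side0.png")[180:400,180:440]; cv2.imwrite("pics/side0c.png",cv2.resize(a,None,fx=2.7,fy=2.7,interpolation=cv2.INTER_CUBIC))
E
```

```text
(no output)
```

View pics/top0c.png

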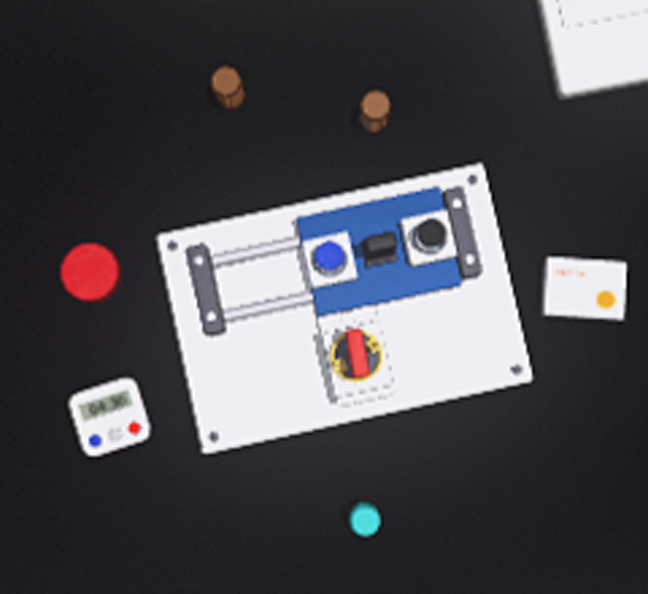

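View pics/side0c.png

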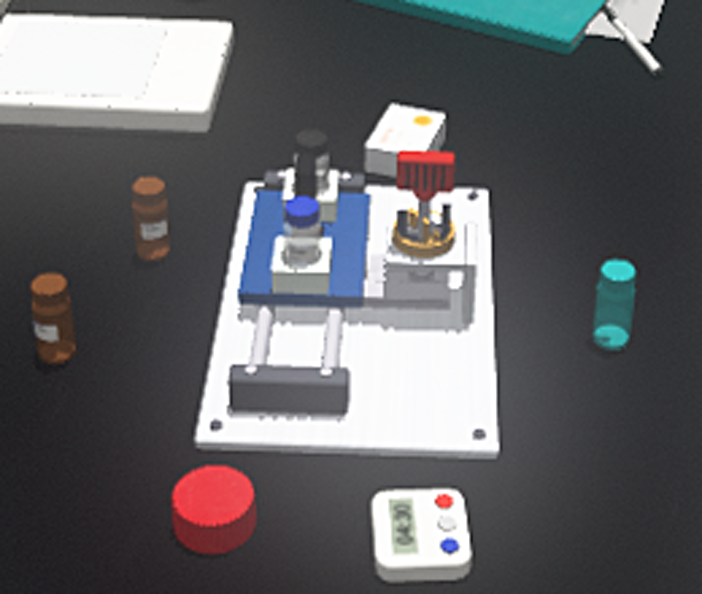

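```bash
cat > h.py <<'E'
import numpy as np,cv2
from scipy.optimize import least_squares
from scipy.spatial.transform import Rotation as R
def proj(p,X):
    W=p["world_to_cam"];K=p["camera_matrix"];X=np.atleast_2d(X)
    c=X@W[:3,:3].T+W[:3,3]; q=np.c_[c[:,0],-c[:,1],-c[:,2]]@K.T
    return q[:,:2]/q[:,2:]
def ray(p,uv):
    W=p["world_to_cam"];K=p["camera_matrix"]
    d=np.linalg.solve(K,[uv[0],uv[1],1]);d=np.array([d[0],-d[1],-d[2]])
    Rt=W[:3,:3].T; return -Rt@W[:3,3],Rt@d
def atz(p,uv,z):
    c,d=ray(p,uv); return c+d*(z-c[2])/d[2]
def S(s,x,y,z): # stand->world
    c,t=np.cos(s[2]),np.sin(s[2]); return np.array([s[0]+c*x-t*y,s[1]+t*x+c*y,z])
E
python3 - <<'E'
from cell import observe,get_image
from h import *
o=observe(); print(R.from_rotvec(o["ee_rot"]).as_matrix().round(3))
t=get_image("top");s=get_image("side")
ct=np.array([(158,235),(485,163),(533,381),(203,453)])/2.7+[200,130]
cs=np.array([(196,443),(248,182),(490,188),(498,452)])/2.7+[180,180]
# stand corners: top-left img=(+x,+y),(+x,-y),(-x,-y),(-x,+y)
L=np.array([(.1,.15),(.1,-.15),(-.1,-.15),(-.1,.15)])
def f(v,cams=(0,1)):
    X=np.array([S(v,a,b,.01) for a,b in L]); r=[]
    if 0 in cams:r.append(proj(t,X)-ct)
    if 1 in cams:r.append(proj(s,X)-cs)
    return np.concatenate(r).ravel()
for c in [(0,),(1,),(0,1)]:
    q=least_squares(f,[.6,.0,.2],kwargs=dict(cams=c)); print(c,q.x.round(4),np.degrees(q.x[2]),q.fun.round(1))
v=q.x; np.save("stand.npy",v)
print("knob from stand",S(v,-.042,0,.126))
print("knob top ",atz(t,[331.9,260.3],.14), "top edge side",atz(s,np.array([425,156])/2.7+180,.14))
print("handle top",atz(t,np.array([380,248])/2.7+[200,130],.104))
for z,p in((.098,(331,258)),(.098,(431,235))): print("vial",atz(t,np.array(p)/2.7+[200,130],z))
h=atz(t,np.array([380,248])/2.7+[200,130],.104)-S(v,0,0,0); c,n=np.cos(v[2]),np.sin(v[2]); print("handle in stand",c*h[0]+n*h[1],-n*h[0]+c*h[1])
E
```

```text
[[ 0.949 -0.     0.316]
 [-0.316  0.     0.949]
 [-0.    -1.     0.   ]]
(0,) [0.5572 0.0357 0.1866] 10.68939702943248 [-0.5 -0.5 -0.  -0.1  0.7  0.2 -0.1  0.4]
(1,) [0.5543 0.0405 0.1887] 10.809891241403973 [-0.7 -0.6 -0.6 -0.2  0.3  0.4  0.9  0.2]
(0, 1) [0.5557 0.0375 0.1881] 10.77712994005169 [-1.3  0.2 -0.8  0.5 -0.   0.8 -0.8  1.1 -0.9 -1.9 -0.8 -1.  -0.1 -0.4
  0.3 -1.1]
knob from stand [0.51445322 0.02968329 0.126     ]
knob top  [0.51182584 0.02872975 0.14      ] top edge side [0.50991789 0.0321706  0.14      ]
handle top [0.59871931 0.00601089 0.104     ]
vial [0.59216463 0.04676429 0.098     ]
vial [ 0.60909038 -0.03690869  0.098     ]
handle in stand 0.03635331973335475 -0.039011712002882476
```

```bash
cat >> h.py <<'E'
def tgt(o,pos,yaw):
    """shift and turn (deg) in tool axes to TCP pos, jaw(z) axis at yaw deg from world y, pointing down"""
    M=R.from_rotvec(o["ee_rot"]).as_matrix(); a=np.radians(yaw)
    z=np.array([-np.sin(a),np.cos(a),0]);y=np.array([0,0,-1.]);x=np.cross(y,z)
    T=np.c_[x,y,z]
    print("shift",(M.T@(np.array(pos)-o["position"])).round(4),"turn",np.degrees(R.from_matrix(M.T@T).as_rotvec()).round(2), "now",o["position"].round(4),"jawyaw",np.degrees(np.arctan2(-M[0,2],M[1,2])).round(2),"q7",o["joints"][6].round(3),"t",round(o["clock"],2),"F",o["force"].round(2),"T",o["ft_torque"].round(3))
E
python3 -c "
from cell import observe
from h import *
tgt(observe(),[.512,.03,.23],10.8)"
```

```text
shift [ 0.4762  0.0187 -0.4346] turn [ -0.   -29.24   0.  ] now [0.1977 0.5929 0.2487] jawyaw -18.44 q7 -0.075 t 1.1 F [-0.03 -1.7   0.22] T [ 0.027 -0.003 -0.021]
```

Call:
arm_command(plan=[[[0.037, 0, -0.033], [0, -4, 0]], [[0.073, 0, -0.067], [0, -8, 0]], [[0.109, 0, -0.1], [0, -12, 0]], [[0.146, 0.003, -0.133], [0, -16, 0]], [[0.182, 0.005, -0.166], [0, -20, 0]]], fingers=-1)

```text
clock: 1.6
position: [0.3187, 0.376, 0.2438]
ee_rot: [-1.57, -0.024, 0.023]
force: [1.1, -0.2, 0.0]
width: 0.999
```

```bash
python3 -c "
from cell import observe
from h import *
o=observe();print(o['joints'].round(2));tgt(o,[.512,.03,.23],10.8)"
```

```text
[-0.99  0.23  0.02  1.9  -0.    1.02  0.63]
shift [ 0.1829  0.0138 -0.3517] turn [-0.02 -9.08  0.03] now [0.3187 0.376  0.2438] jawyaw 1.72 q7 0.629 t 1.6 F [ 1.12 -0.17  0.02] T [ 0.026 -0.026  0.029]
```

Call:
arm_command(plan=[[[0.022, 0, -0.042], [0, -2, 0]], [[0.044, 0, -0.084], [0, -4, 0]], [[0.066, 0, -0.126], [0, -6, 0]], [[0.088, 0.005, -0.168], [0, -8, 0]], [[0.11, 0.01, -0.21], [0, -9, 0]]])

```text
clock: 2.1
position: [0.4343, 0.1693, 0.2341]
ee_rot: [-1.565, -0.147, 0.145]
force: [0.6, 0.4, 0.4]
width: 1.0
```

```bash
python3 -c "
from cell import observe
from h import *
o=observe();print(o['joints'].round(2));tgt(o,[.512,.03,.23],10.8)"
```

```text
[-0.62  0.19  0.15  1.98 -0.03  0.98  1.31]
shift [ 0.0506  0.0041 -0.1512] turn [-0.03 -0.16  0.07] now [0.4343 0.1693 0.2341] jawyaw 10.64 q7 1.309 t 2.1 F [0.6  0.41 0.43] T [ 0.086 -0.042  0.043]
```

Call:
arm_command(plan=[[[0.014, 0, -0.042], [0, 0, 0]], [[0.028, 0, -0.084], [0, 0, 0]], [[0.042, 0, -0.126], [0, 0, 0]], [[0.05, 0.004, -0.15], [0, 0, 0]], [[0.05, 0.004, -0.15], [0, 0, 0]]])

```text
clock: 2.6
position: [0.5114, 0.0284, 0.2296]
ee_rot: [-1.568, -0.14, 0.139]
force: [-1.0, 0.3, 0.2]
width: 0.998
```

```bash
python3 - <<'E'
from cell import *
from h import *
o=observe();print(o['joints'].round(2));tgt(o,[.512,.03,.23],10.8)
w=get_image("wrist"); t=get_image("top"); s=get_image("side")
for n,p in(("w",w),("t",t),("s",s)): cv2.imwrite(f"pics/{n}1.png",p["color"][:,:,::-1])
print(w["mount"].round(4).tolist(),w["camera_matrix"][:,2])
# wrist as world cam
T=np.eye(4);T[:3,:3]=R.from_rotvec(o["ee_rot"]).as_matrix();T[:3,3]=o["position"]
w["world_to_cam"]=np.linalg.inv(T@w["mount"])
for k in("knob","handle_grip","bushing"):
  print(k,[(np.round(d["point"],1).tolist(),round(d["confidence"],2)) for d in place_of(w,k)][:3])
print(proj(w,[.512,.03,.14]))
np.save("w1.npy",w["world_to_cam"])
E
```

```text
[-0.36  0.27  0.25  1.89 -0.08  0.99  1.67]
shift [ 0.0008 -0.0004  0.0015] turn [ 0.1  -0.6   0.03] now [0.5114 0.0284 0.2296] jawyaw 10.2 q7 1.672 t 2.6 F [-0.99  0.29  0.24] T [ 0.067  0.019 -0.031]
[[-0.0002, -0.9559, -0.2935, -0.0797], [0.0004, 0.2935, -0.9559, -0.1369], [1.0, -0.0003, 0.0004, -0.0002], [0.0, 0.0, 0.0, 1.0]] [319.26461242 241.93349901   1.        ]
knob [([319.7, 250.1], 0.83)]
handle_grip [([278.9, 325.6], 0.58)]
bushing [([319.5, 214.7], 0.97), ([236.8, 309.6], 0.66)]
[[321.8974896  256.32946327]]
```

View pics/w1.png

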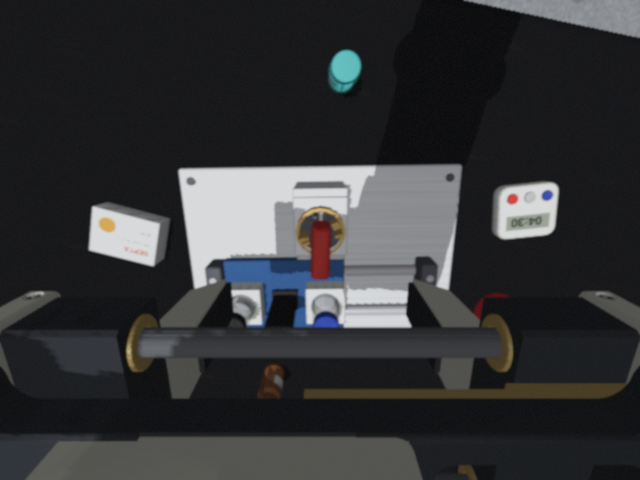

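View pics/s1.png

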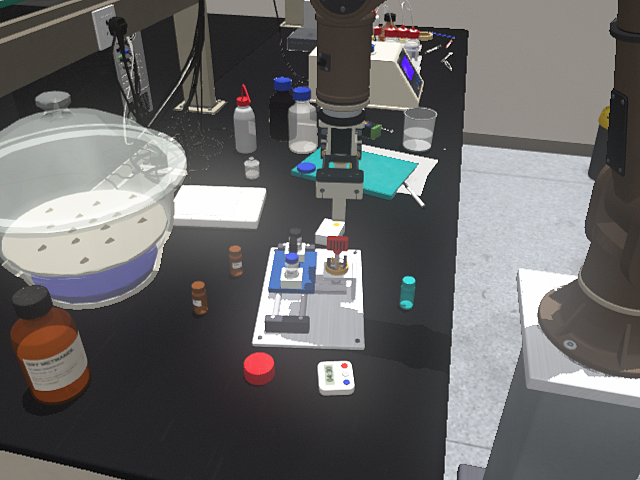

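The wrist view shows the red wing straight at column ~320, rows 222–278, between the jaws and parallel to them. Next I compute its position.

```bash
python3 - <<'E'
from h import *
import cv2
from cell import *
w=get_image("wrist");o=observe();w["world_to_cam"]=np.load("w1.npy")
print("knob@.126",atz(w,[319.7,250.1],.126),"bush@0",atz(w,[319.5,214.7],0), "handle@.089",atz(w,[278.9,325.6],.089))
s=np.load("stand.npy")
# corners of plate in wrist
for c in((181,169),(461,165)): print(atz(w,c,.01))
a=w["color"].astype(int); m=((a[...,0]>90)&(a[...,1]<40)&(a[...,2]<40)).astype(np.uint8); m[:, :280]=0;m[:,360:]=0;m[300:]=0
ys,xs=np.nonzero(m);print(xs.min(),xs.max(),ys.min(),ys.max(),cv2.minAreaRect(np.c_[xs,ys].astype(np.float32)))
for v in range(222,282,6):
    q=xs[ys==v]; print(v,q.min() if len(q) else None,q.max() if len(q) else None)
c=w["color"][190:310,260:380,::-1]; cv2.imwrite("pics/w1c.png",cv2.resize(c,None,fx=5,fy=5,interpolation=cv2.INTER_CUBIC))
tgt(o,[.512,.03,.129],10.8)
E
```

```text
knob@.126 [0.51221673 0.02840729 0.126     ] bush@0 [0.51236208 0.02807451 0.        ] handle@.089 [0.60568783 0.00587558 0.089     ]
[ 0.4877629  -0.12476277  0.01      ]
[0.4314524  0.16432114 0.01      ]
302 320 229 278 ((310.4273986816406, 253.46026611328125), (17.765596389770508, 49.37355422973633), 2.12109637260437)
222 None None
228 None None
234 303 319
240 303 319
246 302 319
252 303 319
258 303 319
264 302 318
270 302 318
276 303 317
shift [ 0.0014  0.1009 -0.0042] turn [-0.02 -0.12  0.01] now [0.5098 0.0339 0.2299] jawyaw 10.68 q7 1.67 t 2.95 F [-0.59  0.14  0.  ] T [0.027 0.005 0.049]
```

View pics/w1c.png

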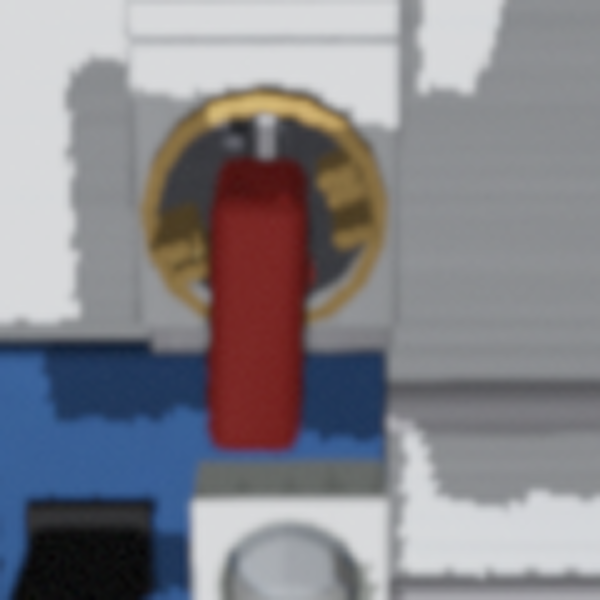

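```bash
python3 - <<'E'
from h import *
from cell import *
o=observe();w=get_image("wrist");
T=np.eye(4);T[:3,:3]=R.from_rotvec(o["ee_rot"]).as_matrix();T[:3,3]=o["position"]
w["world_to_cam"]=np.linalg.inv(T@w["mount"])
c=lambda x,y:(260+x/5,190+y/5)
P=[atz(w,c(*p),.14) for p in((218,205),(305,205),(300,447),(212,447))]
for p in P:print(p)
m=np.mean(P,0);print("centre",m); d=P[3]-P[0]+P[2]-P[1];print(np.degrees(np.arctan2(d[1],d[0])), np.linalg.norm(d)/2)
for k in("knob","bushing","handle_grip"):
  q=place_of(w,k)
  print(k,[(d["confidence"],atz(w,d["point"],{"knob":.126,"bushing":0,"handle_grip":.089}[k]).round(4)) for d in q][:2])
tgt(o,[*m[:2],.129],10.8)
E
```

```text
[0.49414009 0.01940587 0.14      ]
[0.49185428 0.03151699 0.14      ]
[0.52849172 0.03773556 0.14      ]
[0.53091127 0.02491597 0.14      ]
centre [0.51134934 0.0283936  0.14      ]
9.077567698422689 0.037169838879535025
knob [(0.61, array([0.512 , 0.0306, 0.126 ]))]
bushing [(0.63, array([0.5112, 0.0289, 0.    ]))]
handle_grip [(0.81, array([0.6051, 0.0047, 0.089 ])), (0.34, array([0.4601, 0.1909, 0.089 ]))]
shift [ 0.0004  0.1009 -0.0057] turn [-0.02 -0.12  0.01] now [0.5098 0.0339 0.2299] jawyaw 10.68 q7 1.67 t 2.95 F [-0.59  0.14  0.  ] T [0.027 0.005 0.049]
```

Call:
arm_command(plan=[[[0, 0.03, -0.003], [0, 0, 0]], [[0.001, 0.06, -0.005], [0, 0, 0]], [[0.001, 0.085, -0.005], [0, 0, 0]], [[0.001, 0.101, -0.005], [0, 0, 0]], [[0.001, 0.101, -0.005], [0, 0, 0]]], fingers=-0.4)

```text
clock: 3.65
position: [0.5106, 0.0279, 0.1269]
ee_rot: [-1.566, -0.142, 0.148]
force: [-0.7, 0.8, 0.1]
width: 0.705
```

```bash
python3 - <<'E'
from h import *
from cell import *
o=observe();tgt(o,[.512,.029,.129],10);w=get_image("wrist");o=observe();s=get_image("side")
tgt(o,[.512,.029,.129],10)
cv2.imwrite("pics/w2.png",w["color"][:,:,::-1])
cv2.imwrite("pics/s2.png",cv2.resize(s["color"][150:350,230:430,::-1],None,fx=3,fy=3,interpolation=cv2.INTER_CUBIC))
E
```

```text
shift [ 0.0016 -0.0021  0.0008] turn [ 0.    0.57 -0.22] now [0.5106 0.0279 0.1269] jawyaw 10.57 q7 1.725 t 3.65 F [-0.72  0.85  0.09] T [ 0.029  0.04  -0.006]
shift [ 0.0008 -0.0008  0.001 ] turn [ 0.    0.56 -0.12] now [0.5114 0.0279 0.1282] jawyaw 10.56 q7 1.725 t 3.7 F [-0.07 -0.31  0.19] T [ 0.074  0.039 -0.034]
```

View pics/w2.png

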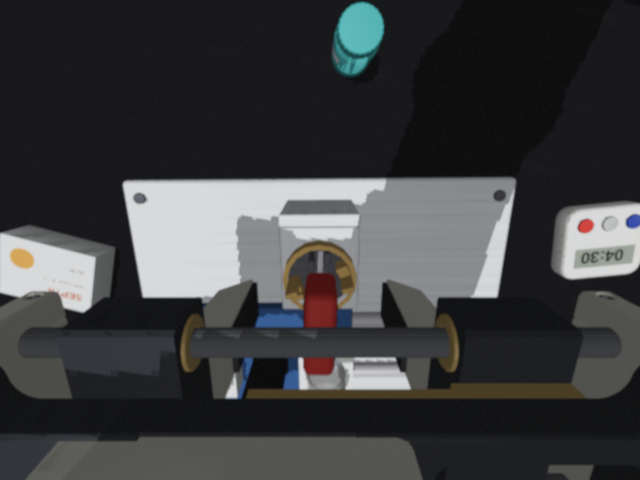

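View pics/s2.png

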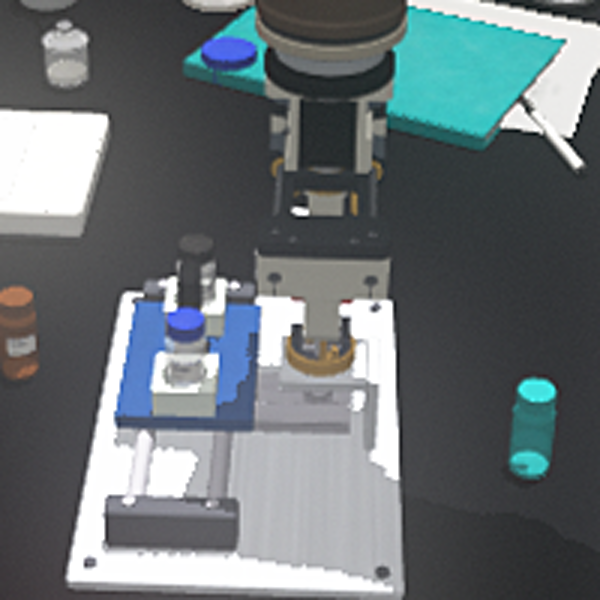

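The wing (columns 303–337) is centred between the pads, so I close on it.

Call:
arm_command(plan=[[[0.0005, 0, 0.0005], [0, 0, 0]], [[0.0005, 0, 0.0005], [0, 0, 0]], [[0.0005, 0, 0.0005], [0, 0, 0]], [[0.0005, 0, 0.0005], [0, 0, 0]], [[0.0005, 0, 0.0005], [0, 0, 0]]], fingers=1, squeeze=30)

```text
clock: 4.25
position: [0.5125, 0.0285, 0.129]
ee_rot: [-1.566, -0.145, 0.144]
force: [0.6, -0.3, 0.1]
width: 0.317
```

```bash
python3 - <<'E'
from h import *
from cell import *
o=observe();tgt(o,[.512,.029,.129],10);print(o["width"]*92)
E
```

```text
shift [-0.0004 -0.      0.0006] turn [-0.    0.56  0.02] now [0.5125 0.0285 0.129 ] jawyaw 10.56 q7 1.724 t 4.25 F [ 0.59 -0.29  0.14] T [0.025 0.018 0.047]
29.128853751202097
```

Call:
arm_command(plan=[[[0, 0, 0], [0, 0, 0]], [[0, 0, 0], [0, 0, 0]], [[0, 0, 0], [0, 0, 0]], [[0, 0, 0], [0, 0, 0]], [[0, 0, 0], [0, 0, 0]]])

```text
clock: 4.75
position: [0.5125, 0.0283, 0.1287]
ee_rot: [-1.566, -0.145, 0.144]
force: [0.1, -0.4, 1.1]
width: 0.159
```

```bash
python3 - <<'E'
from h import *
from cell import *
o=observe();tgt(o,[.512,.029,.129],10);print(o["width"]*92)
E
```

```text
shift [-0.0003 -0.0003  0.0008] turn [0.01 0.55 0.  ] now [0.5125 0.0283 0.1287] jawyaw 10.55 q7 1.724 t 4.75 F [ 0.09 -0.37  1.05] T [-0.215 -0.    -0.041]
14.600871176983029
```

Call:
arm_command(plan=[[[0, -0.003, 0], [0, 0, 0]], [[0, -0.006, 0], [0, 0, 0]], [[0, -0.009, 0], [0, 0, 0]], [[0, -0.012, 0], [0, 0, 0]], [[0, -0.0142, 0], [0, 0, 0]]], squeeze=35)

```text
clock: 5.25
position: [0.5124, 0.0283, 0.1429]
ee_rot: [-1.566, -0.144, 0.145]
force: [3.9, -2.2, -12.8]
width: 0.156
```

Call:
arm_command(plan=[[[0, 0, 0], [0, 0, 0]], [[0, 0, 0], [0, 0, 0]]])

```text
clock: 5.45
position: [0.5123, 0.0284, 0.1428]
ee_rot: [-1.566, -0.145, 0.145]
force: [4.3, -2.1, -13.2]
width: 0.157
```

```bash
python3 - <<'E'
from h import *
from cell import *
for i in range(2):
  o=observe();tgt(o,[.512,.029,.143],10);print(o["width"]*92);s=get_image("side")
cv2.imwrite("pics/s3.png",cv2.resize(s["color"][200:300,280:380,::-1],None,fx=6,fy=6,interpolation=cv2.INTER_CUBIC))
E
```

```text
shift [-0.0002 -0.0002  0.0007] turn [ 0.01  0.56 -0.01] now [0.5123 0.0284 0.1428] jawyaw 10.56 q7 1.717 t 5.45 F [  4.3   -2.15 -13.21] T [-0.45  -0.826  0.024]
14.475643324261583
shift [-0.0002 -0.0002  0.0007] turn [ 0.01  0.55 -0.01] now [0.5123 0.0284 0.1428] jawyaw 10.55 q7 1.717 t 5.5 F [  3.77  -2.68 -12.93] T [-0.447 -0.918 -0.032]
14.304548100558774
```

View pics/s3.png

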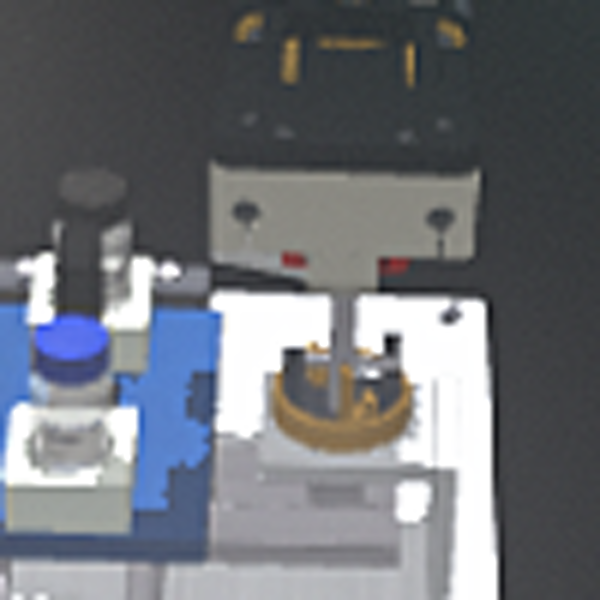

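Call:
arm_command(plan=[[[0.0004, 0, -0.0003], [0, 0, 0]], [[0.0004, 0, -0.0003], [0, 0, 0]]])

```text
clock: 5.75
position: [0.5124, 0.0284, 0.1427]
ee_rot: [-1.566, -0.144, 0.146]
force: [2.9, -2.5, -13.0]
width: 0.163
```

```bash
python3 - <<'E'
from h import *
from cell import *
o=observe();tgt(o,[.512,.029,.143],10)
E
```

```text
shift [-0.0003 -0.0003  0.0007] turn [-0.01  0.57 -0.06] now [0.5124 0.0284 0.1427] jawyaw 10.57 q7 1.718 t 5.75 F [  2.93  -2.55 -12.97] T [-0.31  -0.555 -0.027]
```

Call:
arm_command(plan=[[[0, 0, 0], [0, 5, 0]], [[0, 0, 0], [0, 11, 0]], [[0, 0, 0], [0, 18, 0]], [[0, 0, 0], [0, 25, 0]], [[0, 0, 0], [0, 30, 0]]])

```text
clock: 6.25
position: [0.5124, 0.0279, 0.1427]
ee_rot: [-1.555, 0.271, -0.269]
force: [2.9, -3.3, -11.6]
width: 0.157
```

```bash
python3 - <<'E'
from h import *
from cell import *
o=observe();tgt(o,[.512,.029,.143],10)
E
```

```text
shift [-0.0007 -0.0003  0.0009] turn [  0.03 -29.73  -0.06] now [0.5124 0.0279 0.1427] jawyaw -19.73 q7 1.264 t 6.25 F [  2.86  -3.3  -11.64] T [-0.847 -0.396  0.035]
```

Call:
arm_command(plan=[[[0, 0, 0], [0, 3, 0]], [[0, 0, 0], [0, 6, 0]], [[0, 0, 0], [0, 9, 0]], [[0, 0, 0], [0, 10, 0]]])

```text
clock: 6.65
position: [0.5123, 0.0277, 0.1427]
ee_rot: [-1.534, 0.405, -0.403]
force: [1.5, -4.2, -13.3]
width: 0.159
```

```bash
cat > st.py <<'E'
from h import *
from cell import *
o=observe();tgt(o,[.512,.029,.143],10)
E
python3 st.py
```

```text
shift [-0.0009 -0.0003  0.001 ] turn [  0.05 -39.54  -0.06] now [0.5123 0.0277 0.1427] jawyaw -29.54 q7 1.118 t 6.65 F [  1.51  -4.16 -13.26] T [-1.18  -0.353  0.055]
```

Call:
arm_command(plan=[[[0, 0, 0], [0, 1, 0]], [[0, 0, 0], [0, 2, 0]]])

```text
clock: 6.85
position: [0.5123, 0.0277, 0.1427]
ee_rot: [-1.529, 0.431, -0.43]
force: [1.2, -4.9, -12.7]
width: 0.158
```

```bash
python3 st.py
```

```text
shift [-0.001  -0.0003  0.001 ] turn [  0.05 -41.45  -0.06] now [0.5123 0.0277 0.1427] jawyaw -31.45 q7 1.09 t 6.85 F [  1.23  -4.91 -12.66] T [-1.186 -0.389 -0.004]
```

Call:
arm_command(plan=[[[0, 0, 0], [0, 1, 0]], [[0, 0, 0], [0, 2, 0]]])

```text
clock: 7.05
position: [0.5123, 0.0277, 0.1427]
ee_rot: [-1.523, 0.458, -0.457]
force: [1.4, -4.8, -13.0]
width: 0.16
```

```bash
python3 st.py
```

```text
shift [-0.001  -0.0003  0.001 ] turn [  0.05 -43.45  -0.06] now [0.5123 0.0277 0.1427] jawyaw -33.45 q7 1.06 t 7.05 F [  1.44  -4.83 -12.96] T [-1.141 -0.334  0.023]
```

Call:
arm_command(plan=[[[0, 0, 0], [0, 1, 0]], [[0, 0, 0], [0, 2, 0]]])

```text
clock: 7.25
position: [0.5123, 0.0276, 0.1427]
ee_rot: [-1.517, 0.485, -0.484]
force: [1.4, -5.2, -13.1]
width: 0.157
```

```bash
python3 st.py
```

```text
shift [-0.001  -0.0003  0.001 ] turn [  0.05 -45.46  -0.06] now [0.5123 0.0276 0.1427] jawyaw -35.46 q7 1.031 t 7.25 F [  1.36  -5.2  -13.1 ] T [-1.174 -0.333  0.052]
```

Call:
arm_command(plan=[[[0, 0, 0], [0, 1, 0]], [[0, 0, 0], [0, 2, 0]]])

```text
clock: 7.45
position: [0.5123, 0.0276, 0.1427]
ee_rot: [-1.511, 0.513, -0.511]
force: [1.6, -6.0, -12.7]
width: 0.159
```

```bash
python3 st.py
```

```text
shift [-0.0011 -0.0003  0.001 ] turn [  0.06 -47.46  -0.06] now [0.5123 0.0276 0.1427] jawyaw -37.46 q7 1.001 t 7.45 F [  1.59  -6.02 -12.7 ] T [-1.201 -0.33   0.044]
```

Call:
arm_command(plan=[[[0.0004, 0, -0.0003], [0, 1, 0]], [[0.0004, 0, -0.0003], [0, 2, 0]]])

```text
clock: 7.65
position: [0.5123, 0.0275, 0.1427]
ee_rot: [-1.503, 0.54, -0.538]
force: [-0.3, -3.8, -14.0]
width: 0.16
```

```bash
python3 st.py
```

```text
shift [-0.0012 -0.0003  0.0009] turn [ 3.000e-02 -4.948e+01 -8.000e-02] now [0.5123 0.0275 0.1427] jawyaw -39.48 q7 0.972 t 7.65 F [ -0.32  -3.8  -13.97] T [-1.081  0.051  0.048]
```

Call:
arm_command(plan=[[[0, 0, 0], [0, 1, 0]], [[0, 0, 0], [0, 2, 0]]])

```text
clock: 7.85
position: [0.5123, 0.0275, 0.1427]
ee_rot: [-1.496, 0.568, -0.566]
force: [-0.9, -5.7, -12.9]
width: 0.156
```

```bash
python3 st.py
```

```text
shift [-0.0012 -0.0003  0.0009] turn [ 4.000e-02 -5.152e+01 -8.000e-02] now [0.5123 0.0275 0.1427] jawyaw -41.52 q7 0.942 t 7.85 F [ -0.91  -5.75 -12.93] T [-1.159  0.282  0.018]
```

Call:
arm_command(plan=[[[0, 0, 0], [0, 1, 0]], [[0, 0, 0], [0, 2, 0]]])

```text
clock: 8.05
position: [0.5123, 0.0275, 0.1426]
ee_rot: [-1.489, 0.595, -0.593]
force: [-0.7, -4.9, -13.1]
width: 0.156
```

```bash
python3 st.py
```

```text
shift [-0.0012 -0.0004  0.0009] turn [ 4.000e-02 -5.352e+01 -8.000e-02] now [0.5123 0.0275 0.1426] jawyaw -43.52 q7 0.913 t 8.05 F [ -0.69  -4.91 -13.09] T [-1.236  0.262  0.041]
```

Call:
arm_command(plan=[[[0, 0, 0], [0, 1, 0]], [[0, 0, 0], [0, 2, 0]]])

```text
clock: 8.25
position: [0.5122, 0.0275, 0.1427]
ee_rot: [-1.481, 0.622, -0.62]
force: [-1.9, -4.7, -13.8]
width: 0.156
```

```bash
python3 st.py
```

```text
shift [-0.0013 -0.0003  0.0009] turn [ 5.000e-02 -5.552e+01 -8.000e-02] now [0.5122 0.0275 0.1427] jawyaw -45.52 q7 0.883 t 8.25 F [ -1.91  -4.73 -13.8 ] T [-1.168  0.26   0.057]
```

Call:
arm_command(plan=[[[0, 0, 0], [0, 1, 0]], [[0, 0, 0], [0, 2, 0]]])

```text
clock: 8.45
position: [0.5122, 0.0275, 0.1427]
ee_rot: [-1.473, 0.649, -0.647]
force: [-2.6, -6.0, -12.6]
width: 0.162
```

```bash
python3 st.py
```

```text
shift [-0.0013 -0.0003  0.0009] turn [ 5.000e-02 -5.752e+01 -8.000e-02] now [0.5122 0.0275 0.1427] jawyaw -47.52 q7 0.854 t 8.45 F [ -2.64  -5.98 -12.6 ] T [-1.232  0.339  0.025]
```

Call:
arm_command(plan=[[[0, 0, 0], [0, 1, 0]], [[0, 0, 0], [0, 2, 0]]])

```text
clock: 8.65
position: [0.5122, 0.0274, 0.1426]
ee_rot: [-1.464, 0.676, -0.674]
force: [-1.1, -5.7, -12.4]
width: 0.157
```

```bash
python3 st.py
```

```text
shift [-0.0013 -0.0004  0.0009] turn [ 5.000e-02 -5.952e+01 -8.000e-02] now [0.5122 0.0274 0.1426] jawyaw -49.52 q7 0.825 t 8.65 F [ -1.14  -5.71 -12.37] T [-1.246  0.324  0.016]
```

60.3° clockwise, no stop yet.

Call:
arm_command(plan=[[[0, 0, 0], [0, 1, 0]], [[0, 0, 0], [0, 2, 0]]])

```text
clock: 8.85
position: [0.5122, 0.0274, 0.1426]
ee_rot: [-1.456, 0.703, -0.701]
force: [-0.8, -6.1, -13.0]
width: 0.161
```

```bash
python3 st.py
```

```text
shift [-0.0013 -0.0004  0.0008] turn [ 6.000e-02 -6.152e+01 -8.000e-02] now [0.5122 0.0274 0.1426] jawyaw -51.52 q7 0.796 t 8.85 F [ -0.77  -6.09 -12.98] T [-1.306  0.296 -0.024]
```

Call:
arm_command(plan=[[[0, 0, 0], [0, 1, 0]], [[0, 0, 0], [0, 2, 0]]])

```text
clock: 9.05
position: [0.5121, 0.0274, 0.1426]
ee_rot: [-1.446, 0.73, -0.728]
force: [-2.0, -6.1, -13.3]
width: 0.159
```

```bash
python3 st.py
```

```text
shift [-0.0013 -0.0004  0.0008] turn [ 6.000e-02 -6.352e+01 -9.000e-02] now [0.5121 0.0274 0.1426] jawyaw -53.52 q7 0.766 t 9.05 F [ -1.95  -6.05 -13.31] T [-1.336  0.346  0.028]
```

Call:
arm_command(plan=[[[0, 0, 0], [0, 1, 0]], [[0, 0, 0], [0, 2, 0]]])

```text
clock: 9.25
position: [0.5121, 0.0274, 0.1426]
ee_rot: [-1.437, 0.757, -0.755]
force: [-1.3, -5.9, -12.8]
width: 0.156
```

```bash
python3 st.py
```

```text
shift [-0.0014 -0.0004  0.0008] turn [  0.07 -65.52  -0.09] now [0.5121 0.0274 0.1426] jawyaw -55.52 q7 0.737 t 9.25 F [ -1.26  -5.92 -12.79] T [-1.314  0.389  0.006]
```

Call:
arm_command(plan=[[[0, 0, 0], [0, 1, 0]], [[0, 0, 0], [0, 2, 0]]])

```text
clock: 9.45
position: [0.5121, 0.0273, 0.1426]
ee_rot: [-1.427, 0.784, -0.781]
force: [-1.4, -6.2, -13.1]
width: 0.159
```

```bash
python3 st.py
```

```text
shift [-0.0014 -0.0004  0.0008] turn [  0.07 -67.52  -0.09] now [0.5121 0.0273 0.1426] jawyaw -57.52 q7 0.708 t 9.45 F [ -1.44  -6.2  -13.08] T [-1.346  0.388 -0.006]
```

```bash
python3 - <<'E'
from h import *
from cell import *
w=get_image("wrist");cv2.imwrite("pics/w4.png",w["color"][:,:,::-1])
E
```

```text
(no output)
```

View pics/w4.png

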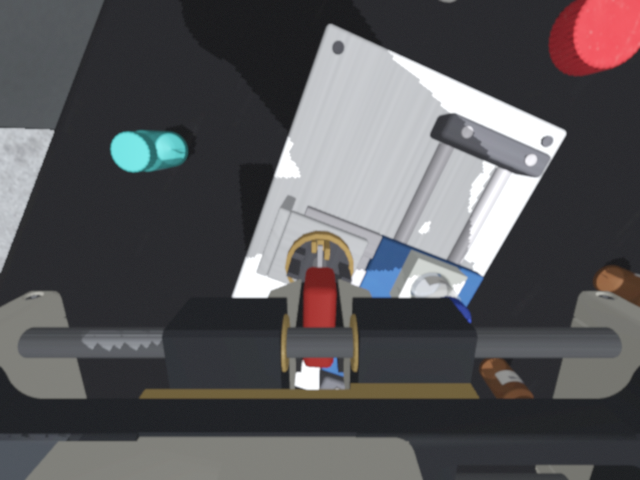

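The wing (column 320, rows 268–365) is still square in the pads and turned with them. I continue twisting.

Call:
arm_command(plan=[[[0, 0, 0], [0, 1, 0]], [[0, 0, 0], [0, 2, 0]]])

```text
clock: 9.7
position: [0.5121, 0.0273, 0.1426]
ee_rot: [-1.416, 0.81, -0.808]
force: [-1.6, -6.0, -12.7]
width: 0.16
```

```bash
python3 st.py
```

```text
shift [-0.0015 -0.0004  0.0008] turn [  0.07 -69.52  -0.09] now [0.5121 0.0273 0.1426] jawyaw -59.52 q7 0.679 t 9.7 F [ -1.62  -5.99 -12.7 ] T [-1.356  0.362 -0.02 ]
```

Call:
arm_command(plan=[[[0, 0, 0], [0, 1, 0]], [[0, 0, 0], [0, 2, 0]]])

```text
clock: 9.9
position: [0.512, 0.0273, 0.1426]
ee_rot: [-1.406, 0.837, -0.835]
force: [-2.0, -6.3, -13.3]
width: 0.16
```

```bash
python3 st.py
```

```text
shift [-0.0015 -0.0004  0.0008] turn [  0.08 -71.52  -0.09] now [0.512  0.0273 0.1426] jawyaw -61.52 q7 0.65 t 9.9 F [ -1.99  -6.33 -13.3 ] T [-1.421  0.444  0.022]
```

Call:
arm_command(plan=[[[0.0003, 0, -0.0003], [0, 1, 0]], [[0.0003, 0, -0.0003], [0, 2, 0]]])

```text
clock: 10.1
position: [0.512, 0.0273, 0.1426]
ee_rot: [-1.394, 0.863, -0.861]
force: [-2.6, -5.5, -13.4]
width: 0.156
```

```bash
python3 st.py
```

```text
shift [-0.0015 -0.0004  0.0008] turn [ 6.00e-02 -7.35e+01 -1.00e-01] now [0.512  0.0273 0.1426] jawyaw -63.5 q7 0.622 t 10.1 F [ -2.55  -5.54 -13.39] T [-1.226  0.536  0.19 ]
```

Call:
arm_command(plan=[[[0, 0, 0], [0, 1, 0]], [[0, 0, 0], [0, 2, 0]]])

```text
clock: 10.3
position: [0.5119, 0.0273, 0.1426]
ee_rot: [-1.383, 0.89, -0.888]
force: [-3.0, -4.8, -12.7]
width: 0.159
```

```bash
python3 st.py
```

```text
shift [-0.0015 -0.0004  0.0008] turn [ 7.000e-02 -7.549e+01 -1.000e-01] now [0.5119 0.0273 0.1426] jawyaw -65.49 q7 0.593 t 10.3 F [ -2.97  -4.8  -12.71] T [-1.295  0.54   0.222]
```

Torque rose to 0.19–0.22 N m at about 74–76°, so that is the stop. I ease off a little and lower 6 mm.

Call:
arm_command(plan=[[[0, 0, 0], [0, -0.7, 0]], [[0, 0, 0], [0, -1.4, 0]]])

```text
clock: 10.5
position: [0.5119, 0.0273, 0.1426]
ee_rot: [-1.391, 0.87, -0.868]
force: [-1.7, -4.7, -12.8]
width: 0.161
```

```bash
python3 st.py
```

```text
shift [-0.0015 -0.0004  0.0008] turn [ 7.000e-02 -7.403e+01 -9.000e-02] now [0.5119 0.0273 0.1426] jawyaw -64.03 q7 0.614 t 10.5 F [ -1.72  -4.75 -12.81] T [-1.278  0.474  0.131]
```

Call:
arm_command(plan=[[[0, 0, 0], [0, -0.7, 0]], [[0, 0, 0], [0, -1.2, 0]], [[0, 0.002, 0], [0, -1.2, 0]], [[0, 0.004, 0], [0, -1.2, 0]]])

```text
clock: 10.9
position: [0.512, 0.0273, 0.1388]
ee_rot: [-1.398, 0.855, -0.853]
force: [-3.4, -4.9, -9.6]
width: 0.16
```

```bash
python3 st.py
```

```text
shift [-0.0016 -0.0042  0.0008] turn [ 4.000e-02 -7.286e+01 -9.000e-02] now [0.512  0.0273 0.1388] jawyaw -62.86 q7 0.636 t 10.9 F [-3.36 -4.86 -9.65] T [-1.206  0.745  0.042]
```

Call:
arm_command(plan=[[[0, 0.001, 0], [0, 0, 0]], [[0, 0.002, 0], [0, 0, 0]], [[0, 0.002, 0], [0, 0, 0]]])

```text
clock: 11.2
position: [0.512, 0.0273, 0.1369]
ee_rot: [-1.398, 0.855, -0.853]
force: [-2.7, -5.6, -8.2]
width: 0.161
```

```bash
python3 st.py
```

```text
shift [-0.0016 -0.0061  0.0008] turn [ 4.000e-02 -7.287e+01 -1.000e-01] now [0.512  0.0273 0.1369] jawyaw -62.87 q7 0.638 t 11.2 F [-2.65 -5.58 -8.19] T [-1.236  0.884  0.053]
```

Call:
arm_command(plan=[[[0, 0.0005, 0], [0, 0, 0]], [[0, 0.001, 0], [0, 0, 0]]])

```text
clock: 11.4
position: [0.5121, 0.0273, 0.1364]
ee_rot: [-1.397, 0.855, -0.852]
force: [-7.6, -5.4, 5.2]
width: 0.16
```

```bash
python3 st.py
```

```text
shift [-0.0016 -0.0066  0.0007] turn [ 1.000e-02 -7.287e+01 -1.000e-01] now [0.5121 0.0273 0.1364] jawyaw -62.87 q7 0.639 t 11.4 F [-7.63 -5.42  5.24] T [-1.185  1.778  0.077]
```

Call:
arm_command(plan=[[[0, -0.0006, 0], [0, 0, 0]], [[0, -0.0006, 0], [0, 0, 0]], [[0, -0.0006, 0], [0, 0, 0]]], fingers=0)

```text
clock: 11.7
position: [0.5143, 0.0284, 0.1375]
ee_rot: [-1.394, 0.851, -0.854]
force: [-0.8, 0.2, -0.2]
width: 0.371
```

```bash
python3 - <<'E'
from h import *
from cell import *
o=observe();tgt(o,[.512,.029,.143],10);print(o["width"])
w=get_image("wrist");s=get_image("side");cv2.imwrite("pics/w5.png",w["color"][:,:,::-1])
cv2.imwrite("pics/s5.png",cv2.resize(s["color"][200:300,280:380,::-1],None,fx=6,fy=6,interpolation=cv2.INTER_CUBIC))
E
```

```text
shift [-0.0016 -0.0055 -0.0018] turn [ -0.16 -72.8    0.12] now [0.5143 0.0284 0.1375] jawyaw -62.8 q7 0.638 t 11.7 F [-0.77  0.19 -0.21] T [-0.012 -0.005  0.01 ]
0.371015404900938
```

View pics/w5.png

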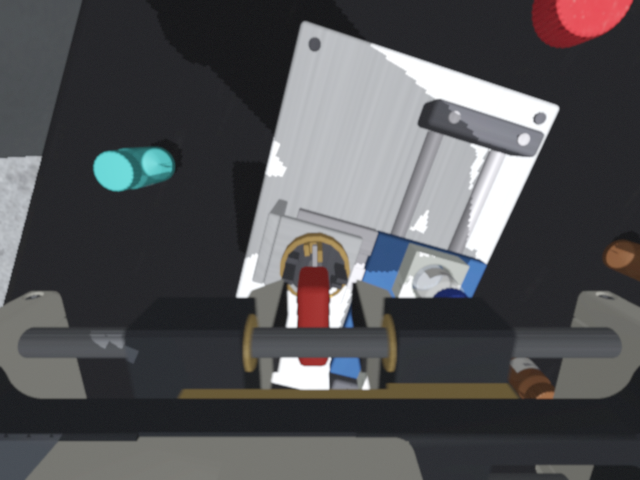

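View pics/s5.png

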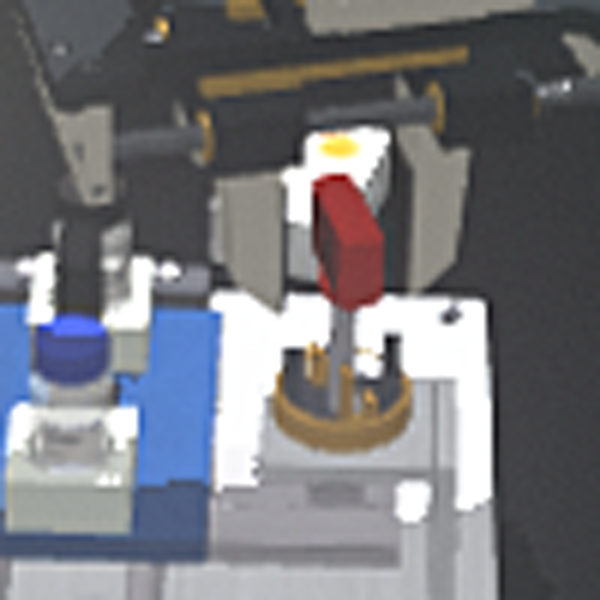

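Call:
arm_command(plan=[[[0, -0.02, 0], [0, 0, 0]], [[0, -0.05, 0], [0, 0, 0]], [[0, -0.08, 0], [0, 5, 0]], [[0, -0.085, 0], [0, 12, 0]], [[0, -0.085, 0], [0, 16, 0]]])

```text
clock: 12.3
position: [0.5141, 0.0279, 0.2233]
ee_rot: [-1.29, 1.066, -1.069]
force: [0.9, -0.2, -0.6]
width: 0.501
```

```bash
python3 - <<'E'
from h import *
from cell import *
o=observe();tgt(o,[.595,.006,.22],-79.2);print(o["width"])
E
```

```text
shift [0.0368 0.0036 0.0752] turn [-0.22  0.11 -0.05] now [0.5141 0.0279 0.2233] jawyaw -79.09 q7 0.3 t 12.3 F [ 0.94 -0.25 -0.64] T [-0.063  0.048 -0.022]
0.5009124870645595
```

Call:
arm_command(plan=[[[0.018, 0, 0.037], [0, 0, 0]], [[0.037, 0, 0.075], [0, 0, 0]], [[0.037, 0, 0.075], [0, 0, 0]], [[0.037, 0, 0.075], [0, 0, 0]]])

```text
clock: 12.7
position: [0.5942, 0.0053, 0.2212]
ee_rot: [-1.295, 1.065, -1.065]
force: [-0.8, -0.1, -1.0]
width: 0.497
```

```bash
python3 - <<'E'
from h import *
from cell import *
o=observe();tgt(o,[.6,.006,.22],-79.2);print(o["width"],abs(o["dq"]).max())
w=get_image("wrist");s=get_image("side");t=get_image("top")
cv2.imwrite("pics/w6.png",w["color"][:,:,::-1])
cv2.imwrite("pics/s6.png",cv2.resize(s["color"][200:300,270:370,::-1],None,fx=6,fy=6,interpolation=cv2.INTER_CUBIC))
T=np.eye(4);T[:3,:3]=R.from_rotvec(o["ee_rot"]).as_matrix();T[:3,3]=o["position"]
w["world_to_cam"]=np.linalg.inv(T@w["mount"]);np.save("w6.npy",w["world_to_cam"])
for k,z in(("knob",.134),("bushing",0),("handle_grip",.089),("vial_1_mid",.066),("vial_3_mid",.066)):
  print(k,[(round(d["confidence"],2),np.round(d["point"],1),atz(w,d["point"],z).round(4)) for d in place_of(w,k)][:2])
E
```

```text
shift [0.0004 0.0012 0.0058] turn [0.02 0.32 0.03] now [0.5942 0.0053 0.2212] jawyaw -78.88 q7 0.409 t 12.7 F [-0.78 -0.08 -1.01] T [-0.061  0.053  0.014]
0.4971593213376875 0.03976422931158495
knob [(0.58, array([204.5, 204.9]), array([0.51  , 0.0264, 0.134 ]))]
bushing [(0.66, array([248.4, 179.4]), array([0.5123, 0.0289, 0.    ]))]
handle_grip [(0.86, array([331.3, 240.4]), array([0.6045, 0.0052, 0.089 ]))]
vial_1_mid [(0.63, array([330.4, 274.7]), array([ 0.6128, -0.035 ,  0.066 ]))]
vial_3_mid [(0.94, array([330.7, 186.7]), array([0.5962, 0.0466, 0.066 ])), (0.93, array([448.2, 248.8]), array([0.7148, 0.0115, 0.066 ]))]
```

View pics/w6.png

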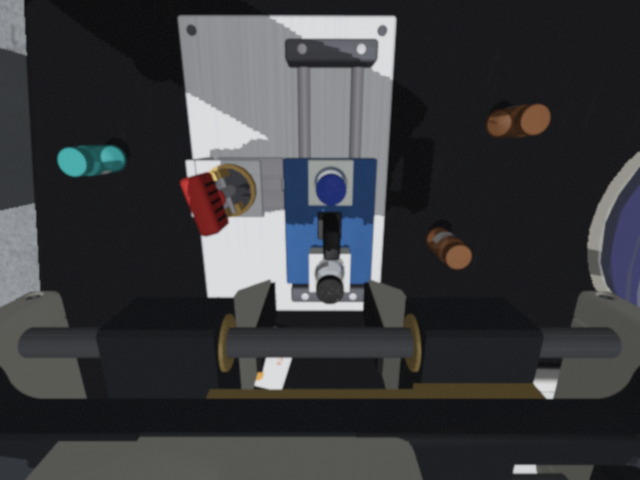

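View pics/s6.png

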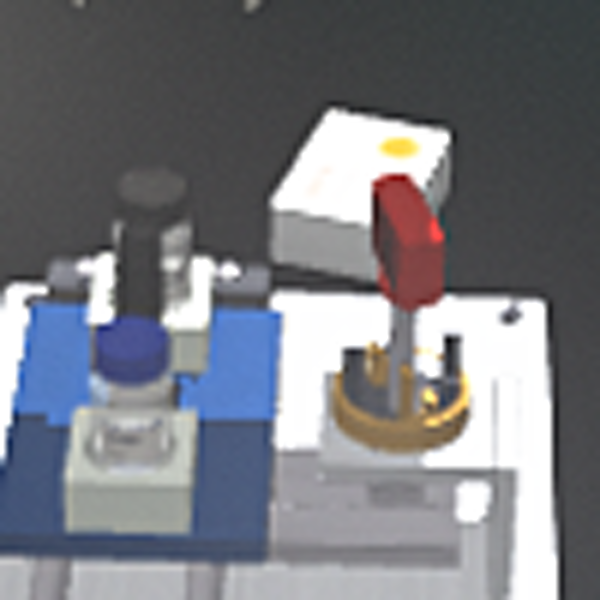

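```bash
python3 - <<'E'
import cv2
w=cv2.imread("pics/w6.png")[160:320,260:400];cv2.imwrite("pics/w6c.png",cv2.resize(w,None,fx=4,fy=4,interpolation=cv2.INTER_CUBIC))
w=cv2.imread("pics/top0.png")[190:250,300:390];cv2.imwrite("pics/t0c.png",cv2.resize(w,None,fx=8,fy=8,interpolation=cv2.INTER_CUBIC))
E
```

```text
(no output)
```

View pics/w6c.png

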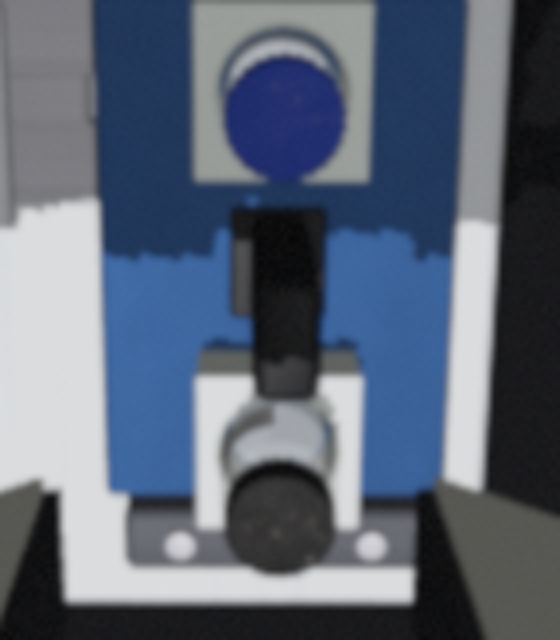

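View pics/t0c.png

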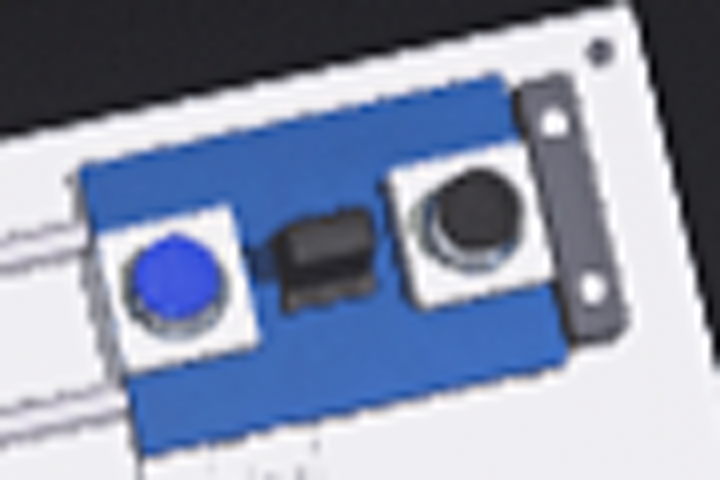

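```bash
python3 - <<'E'
from h import *
from cell import *
t=get_image("top");w=get_image("wrist");w["world_to_cam"]=np.load("w6.npy")
print(atz(t,[340.6,219.75],.104),[atz(t,np.array(p)/8+[300,190],.098) for p in((176,275),(480,210))])
for p in((255,285),(322,285),(287,212),(287,358)): print(p,atz(w,np.array(p)/4+[260,160],.104))
for p in((284,118),(279,520)): print("cap",atz(w,np.array(p)/4+[260,160],.098))
o=observe();tgt(o,[.603,.0052,.110],-79.2)
E
```

```text
[0.60344982 0.0061841  0.104     ] [array([0.59486371, 0.04802097, 0.098     ]), array([ 0.61084573, -0.037798  ,  0.098     ])]
(255, 285) [0.59566261 0.01585766 0.104     ]
(322, 285) [0.6087117  0.01842703 0.104     ]
(287, 212) [0.59888328 0.03154239 0.104     ]
(287, 358) [0.60500989 0.00213291 0.104     ]
cap [0.59495715 0.04855564 0.098     ]
cap [ 0.61142141 -0.03602545  0.098     ]
shift [0.0025 0.1117 0.0092] turn [-0.02  0.38 -0.02] now [0.5935 0.0058 0.2217] jawyaw -78.82 q7 0.409 t 13.2 F [ 0.25 -0.34 -0.06] T [-0.095  0.016  0.029]
```

Call:
arm_command(plan=[[[0.0025, 0.03, 0.009], [0, 0.4, 0]], [[0.0025, 0.06, 0.009], [0, 0.4, 0]], [[0.0025, 0.085, 0.009], [0, 0.4, 0]], [[0.0025, 0.1, 0.009], [0, 0.4, 0]], [[0.0025, 0.1, 0.009], [0, 0.4, 0]]])

```text
clock: 13.7
position: [0.6017, 0.005, 0.1198]
ee_rot: [-1.295, 1.072, -1.068]
force: [-1.2, 1.0, 0.3]
width: 0.501
```

```bash
python3 - <<'E'
from h import *
from cell import *
w=get_image("wrist");s=get_image("side")
o=observe();tgt(o,[.603,.0055,.109],-79.2);
cv2.imwrite("pics/w7.png",w["color"][:,:,::-1])
cv2.imwrite("pics/s7.png",cv2.resize(s["color"][170:310,240:400,::-1],None,fx=4,fy=4,interpolation=cv2.INTER_CUBIC))
E
```

```text
shift [-0.0009  0.0132 -0.0002] turn [-0.03 -0.05  0.01] now [0.6034 0.0047 0.1222] jawyaw -79.25 q7 0.481 t 13.8 F [ 0.41 -0.04  0.31] T [-0.098  0.011  0.022]
```

View pics/w7.png

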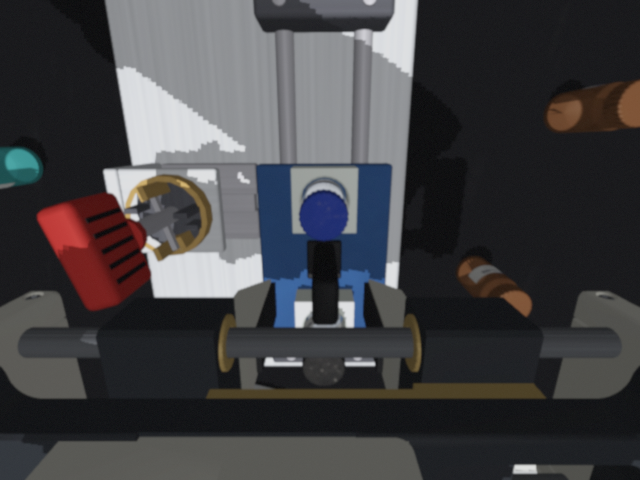

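View pics/s7.png

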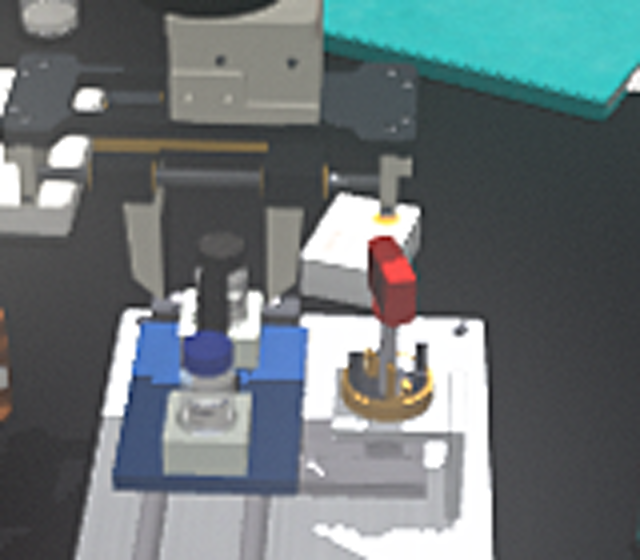

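Call:
arm_command(plan=[[[0, 0.005, 0.001], [0, 0, 0]], [[0, 0.0112, 0.001], [0, 0, 0]], [[0, 0.0112, 0.001], [0, 0, 0]]])

```text
clock: 14.1
position: [0.6038, 0.0052, 0.11]
ee_rot: [-1.292, 1.07, -1.069]
force: [0.2, -0.5, 0.1]
width: 0.5
```

Call:
arm_command(plan=[[[0, 0, 0], [0, 0, 0]], [[0, 0, 0], [0, 0, 0]], [[0, 0, 0], [0, 0, 0]], [[0, 0, 0], [0, 0, 0]], [[0, 0, 0], [0, 0, 0]]], fingers=1, squeeze=15)

```text
clock: 14.6
position: [0.6045, 0.0052, 0.1105]
ee_rot: [-1.291, 1.069, -1.07]
force: [2.0, 0.9, 1.9]
width: 0.152
```

Call:
arm_command(plan=[[[0, 0, 0], [0, 0, 0]], [[0, 0, 0], [0, 0, 0]], [[0, 0, 0], [0, 0, 0]]])

```text
clock: 14.9
position: [0.6044, 0.0052, 0.1104]
ee_rot: [-1.292, 1.069, -1.07]
force: [3.5, 1.1, -1.6]
width: 0.149
```

```bash
python3 - <<'E'
from h import *
from cell import *
o=observe();tgt(o,[.603,.0055,.109],-79.2);print(o["width"]*92)
s=np.load("stand.npy");a=np.radians(10.78);d=.08*np.array([-np.sin(a),np.cos(a),0]);M=R.from_rotvec(o["ee_rot"]).as_matrix();print(M.T@d)
E
```

```text
shift [-0.0006  0.0014 -0.0013] turn [-0.05 -0.03  0.01] now [0.6044 0.0052 0.1104] jawyaw -79.23 q7 0.49 t 14.9 F [ 3.52  1.14 -1.59] T [ 0.001 -0.746  0.069]
13.730611977311398
[-7.99999965e-02 -1.39777603e-05 -1.92164444e-05]
```

Gripped (13.7 mm). Now I slide along tool −x.

Call:
arm_command(plan=[[[-0.001, 0, 0], [0, 0, 0]], [[-0.003, 0, 0], [0, 0, 0]], [[-0.006, 0, 0], [0, 0, 0]], [[-0.01, 0, 0], [0, 0, 0]], [[-0.014, 0, 0], [0, 0, 0]]])

```text
clock: 15.4
position: [0.6019, 0.0186, 0.1105]
ee_rot: [-1.292, 1.069, -1.071]
force: [5.9, -1.1, -2.5]
width: 0.151
```

```bash
python3 st.py; python3 - <<'E'
from h import *
from cell import *
s=get_image("side")
cv2.imwrite("pics/s8.png",cv2.resize(s["color"][170:330,240:400,::-1],None,fx=4,fy=4,interpolation=cv2.INTER_CUBIC))
E
```

```text
shift [-0.0269 -0.0326 -0.0863] turn [-2.000e-02 -8.926e+01  8.000e-02] now [0.6019 0.0186 0.1105] jawyaw -79.26 q7 0.468 t 15.4 F [ 5.94 -1.13 -2.46] T [-0.325 -0.982  0.104]
```

View pics/s8.png

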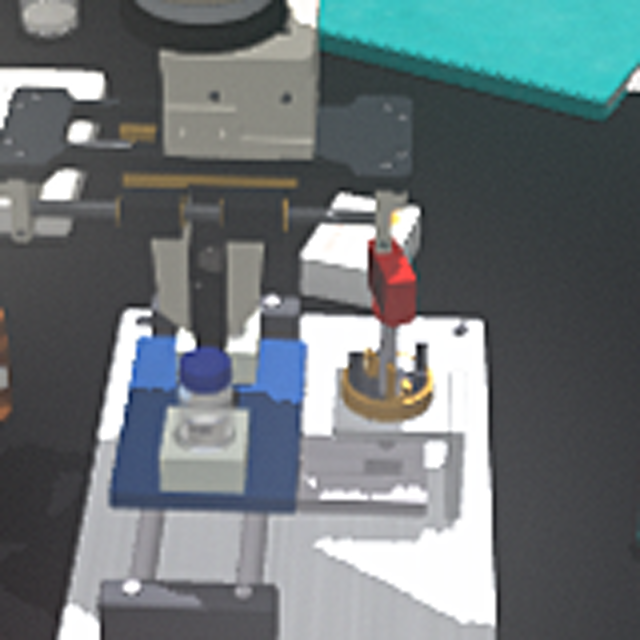

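```bash
python3 - <<'E'
from h import *
from cell import *
s=get_image("side")
a=np.radians(-79.2);jz=np.array([-np.sin(a),np.cos(a),0])
tcp=np.array([.6034,.0047,.1222])
for k in(-.095,-.085):
  for h in(.04,.05,.06,.07,.08,.1): print(k,h,((proj(s,tcp+jz*k+[0,0,h])[0]-[240,170])*4).round())
# knob top now
print("knob top centre proj",((proj(s,[.512,.0285,.148])[0]-[240,170])*4).round(), "if 8mm lower",((proj(s,[.512,.0285,.140])[0]-[240,170])*4).round(),"152",((proj(s,[.512,.0285,.152])[0]-[240,170])*4).round())
c=s["color"][170:330,240:400,::-1]
E
```

```text
-0.095 0.04 [410. 181.]
-0.095 0.05 [411. 162.]
-0.095 0.06 [411. 144.]
-0.095 0.07 [412. 125.]
-0.095 0.08 [413. 107.]
-0.095 0.1 [414.  69.]
-0.085 0.04 [389. 180.]
-0.085 0.05 [389. 162.]
-0.085 0.06 [390. 143.]
-0.085 0.07 [391. 125.]
-0.085 0.08 [391. 106.]
-0.085 0.1 [392.  68.]
knob top centre proj [387. 252.] if 8mm lower [387. 266.] 152 [388. 245.]
```

```bash
python3 - <<'E'
from h import *
from cell import *
s=get_image("side")
a=np.radians(-79.2);jz=np.array([-np.sin(a),np.cos(a),0]);jx=np.array([np.cos(a),np.sin(a),0])
for n,tcp in(("s7",np.array([.6034,.0047,.1222])),("s8",np.array([.6019,.0186,.1105]))):
 for x in(-.037,-.02,0):
  for h in(.03,.04,.05,.06,.07): print(n,x,h,((proj(s,tcp-jz*.088+jx*x+[0,0,h])[0]-[240,170])*4).round())
c=s["color"]
w=get_image("wrist");cv2.imwrite("pics/w8.png",w["color"][:,:,::-1])
cv2.imwrite("pics/s8c.png",cv2.resize(c[205:265,310:370,::-1],None,fx=10,fy=10,interpolation=cv2.INTER_CUBIC))
E
```

```text
s7 -0.037 0.03 [393. 240.]
s7 -0.037 0.04 [394. 222.]
s7 -0.037 0.05 [395. 203.]
s7 -0.037 0.06 [395. 185.]
s7 -0.037 0.07 [396. 166.]
s7 -0.02 0.03 [394. 221.]
s7 -0.02 0.04 [395. 202.]
s7 -0.02 0.05 [395. 184.]
s7 -0.02 0.06 [396. 166.]
s7 -0.02 0.07 [396. 147.]
s7 0 0.03 [395. 198.]
s7 0 0.04 [395. 180.]
s7 0 0.05 [396. 162.]
s7 0 0.06 [396. 144.]
s7 0 0.07 [397. 125.]
s8 -0.037 0.03 [390. 278.]
s8 -0.037 0.04 [390. 260.]
s8 -0.037 0.05 [391. 241.]
s8 -0.037 0.06 [392. 223.]
s8 -0.037 0.07 [392. 204.]
s8 -0.02 0.03 [390. 258.]
s8 -0.02 0.04 [391. 240.]
s8 -0.02 0.05 [392. 221.]
s8 -0.02 0.06 [392. 203.]
s8 -0.02 0.07 [393. 184.]
s8 0 0.03 [391. 235.]
s8 0 0.04 [392. 217.]
s8 0 0.05 [392. 199.]
s8 0 0.06 [393. 180.]
s8 0 0.07 [393. 162.]
```

View pics/s8c.png

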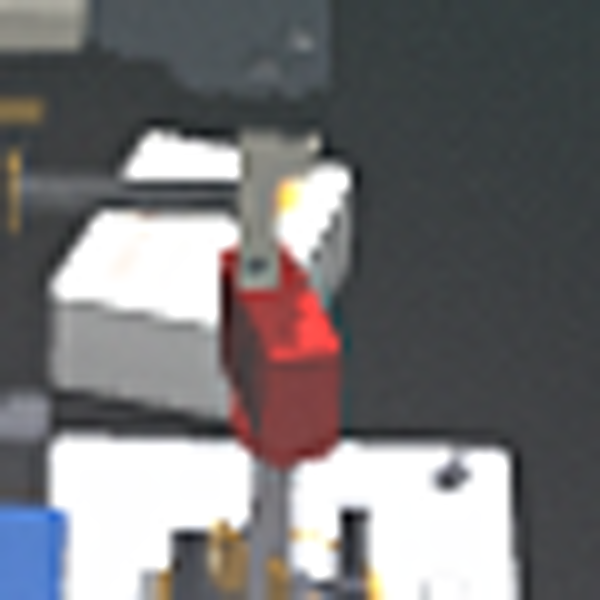

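View pics/w8.png

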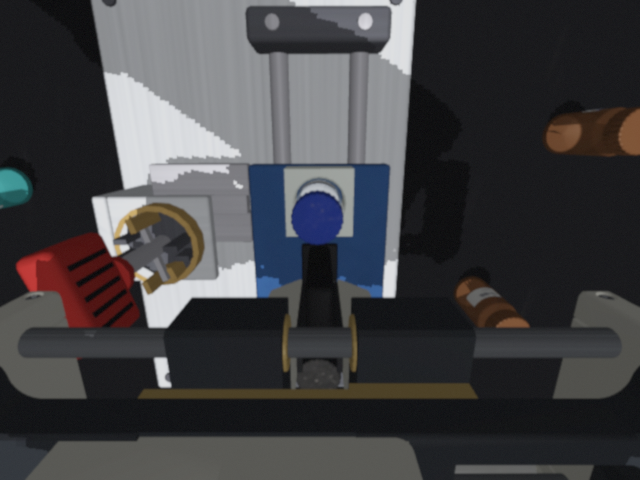

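Call:
arm_command(plan=[[[-0.004, 0, 0.0003], [0, 0, 0]], [[-0.008, 0, 0.0006], [0, 0, 0]], [[-0.012, 0, 0.0006], [0, 0, 0]]])

```text
clock: 15.9
position: [0.5996, 0.0304, 0.1104]
ee_rot: [-1.292, 1.07, -1.07]
force: [3.7, -0.1, 1.0]
width: 0.15
```

```bash
python3 st.py; python3 - <<'E'
from h import *
from cell import *
c=get_image("side")["color"]
cv2.imwrite("pics/s9.png",cv2.resize(c[190:300,260:370,::-1],None,fx=5.4,fy=5.4,interpolation=cv2.INTER_CUBIC))
E
```

```text
shift [-0.0149 -0.0325 -0.0863] turn [ 2.000e-02 -8.927e+01  1.000e-02] now [0.5996 0.0304 0.1104] jawyaw -79.27 q7 0.448 t 15.9 F [ 3.71 -0.12  0.97] T [-0.377 -0.587  0.082]
```

View pics/s9.png

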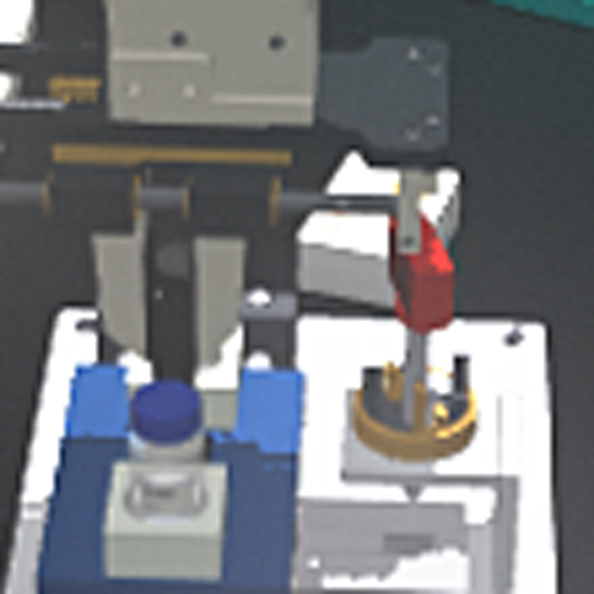

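Forces stay low and the knob is undisturbed; I keep sliding.

Call:
arm_command(plan=[[[-0.004, 0, 0], [0, 0, 0]], [[-0.008, 0, 0], [0, 0, 0]], [[-0.013, 0, 0.0002], [0, 0, 0]], [[-0.018, 0, 0.0003], [0, 0, 0]], [[-0.022, 0, 0.0003], [0, 0, 0]]])

```text
clock: 16.45
position: [0.5953, 0.0529, 0.1104]
ee_rot: [-1.293, 1.07, -1.069]
force: [-0.4, -2.3, 5.5]
width: 0.151
```

```bash
python3 st.py
```

```text
shift [ 0.0079 -0.0325 -0.0863] turn [ 3.000e-02 -8.923e+01 -6.000e-02] now [0.5953 0.0529 0.1104] jawyaw -79.23 q7 0.413 t 16.45 F [-0.4  -2.33  5.53] T [-0.571  0.116  0.022]
```

Call:
arm_command(plan=[[[-0.004, 0, 0], [0, 0, 0]], [[-0.009, 0, 0], [0, 0, 0]], [[-0.014, 0, 0], [0, 0, 0]], [[-0.019, 0, 0], [0, 0, 0]], [[-0.023, 0, 0], [0, 0, 0]]])

```text
clock: 16.95
position: [0.5909, 0.0754, 0.1104]
ee_rot: [-1.293, 1.071, -1.069]
force: [-0.9, -2.1, 6.1]
width: 0.149
```

```bash
python3 st.py
```

```text
shift [ 0.0309 -0.0325 -0.0862] turn [ 3.000e-02 -8.924e+01 -6.000e-02] now [0.5909 0.0754 0.1104] jawyaw -79.24 q7 0.375 t 16.95 F [-0.9  -2.08  6.12] T [-0.576  0.182  0.093]
```

Call:
arm_command(plan=[[[-0.002, 0, 0], [0, 0, 0]], [[-0.004, 0, 0], [0, 0, 0]], [[-0.006, 0, 0], [0, 0, 0]], [[-0.008, 0, 0], [0, 0, 0]]])

```text
clock: 17.35
position: [0.5894, 0.0831, 0.1104]
ee_rot: [-1.293, 1.071, -1.069]
force: [-0.2, -1.7, 6.7]
width: 0.152
```

```bash
python3 st.py
```

```text
shift [ 0.0387 -0.0325 -0.0862] turn [ 3.000e-02 -8.924e+01 -6.000e-02] now [0.5894 0.0831 0.1104] jawyaw -79.24 q7 0.362 t 17.35 F [-0.23 -1.71  6.7 ] T [-0.541  0.212  0.082]
```

Call:
arm_command(plan=[[[-0.0008, 0, 0], [0, 0, 0]], [[-0.0015, 0, 0], [0, 0, 0]]])

```text
clock: 17.55
position: [0.5893, 0.0838, 0.1104]
ee_rot: [-1.293, 1.07, -1.07]
force: [0.0, -5.9, 5.0]
width: 0.151
```

```bash
python3 st.py
```

```text
shift [ 0.0395 -0.0325 -0.0861] turn [ 7.000e-02 -8.926e+01 -1.000e-02] now [0.5893 0.0838 0.1104] jawyaw -79.26 q7 0.36 t 17.55 F [ 0.01 -5.87  4.96] T [-1.28   0.018  0.14 ]
```

Call:
arm_command(plan=[[[-0.0006, 0, 0], [0, 0, 0]], [[-0.0006, 0, 0], [0, 0, 0]]])

```text
clock: 17.75
position: [0.5893, 0.0838, 0.1104]
ee_rot: [-1.293, 1.07, -1.071]
force: [0.5, -5.1, 4.9]
width: 0.153
```

```bash
python3 st.py
```

```text
shift [ 0.0396 -0.0324 -0.0861] turn [ 9.000e-02 -8.929e+01  2.000e-02] now [0.5893 0.0838 0.1104] jawyaw -79.29 q7 0.359 t 17.75 F [ 0.49 -5.14  4.89] T [-1.253 -0.021  0.146]
```

Call:
arm_command(plan=[[[0, 0, 0], [0, 0, 0]], [[0, 0, 0], [0, 0, 0]], [[0, 0, 0], [0, 0, 0]], [[0, 0, 0], [0, 0, 0]]], fingers=0)

```text
clock: 18.15
position: [0.5893, 0.0854, 0.1101]
ee_rot: [-1.293, 1.07, -1.069]
force: [-0.0, 0.3, -0.1]
width: 0.453
```

Call:
arm_command(plan=[[[0, -0.01, 0], [0, 0, 0]], [[0, -0.03, 0], [0, 0, 0]], [[0, -0.06, 0], [0, 0, 0]], [[0, -0.1, 0], [0, 0, 0]], [[0, -0.14, 0], [0, 0, 0]]])

```text
clock: 18.65
position: [0.5893, 0.0847, 0.2523]
ee_rot: [-1.292, 1.07, -1.07]
force: [1.0, 0.7, 0.2]
width: 0.503
```

```bash
python3 - <<'E'
from h import *
from cell import *
o=observe();tgt(o,[.45,.2,.3],-79);print(o["width"])
s=get_image("side");t=get_image("top")
cv2.imwrite("pics/s10.png",cv2.resize(s["color"][190:400,230:400,::-1],None,fx=2.8,fy=2.8,interpolation=cv2.INTER_CUBIC))
cv2.imwrite("pics/t10.png",cv2.resize(t["color"][150:330,200:440,::-1],None,fx=3,fy=3,interpolation=cv2.INTER_CUBIC))
E
```

```text
shift [-0.1392 -0.0477 -0.1154] turn [ 0.03 -0.27  0.01] now [0.5893 0.0847 0.2523] jawyaw -79.27 q7 0.255 t 18.65 F [1.05 0.73 0.18] T [-0.11  -0.018 -0.041]
0.5030183189027116
```

View pics/s10.png

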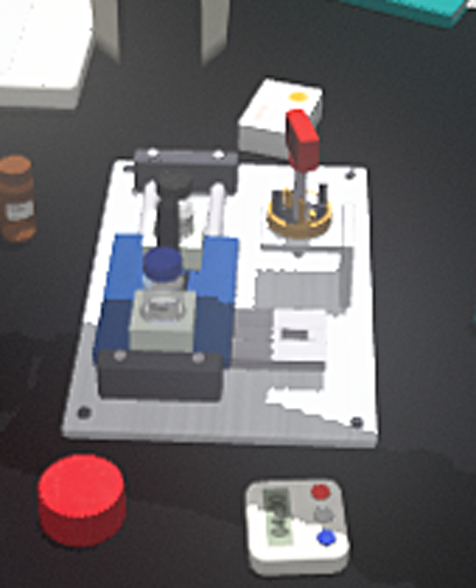

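View pics/t10.png

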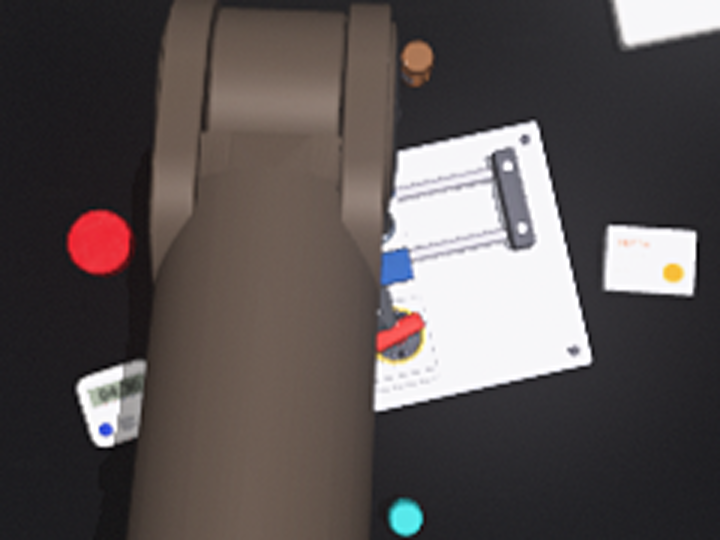

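Call:
arm_command(plan=[[[-0.045, -0.01, 0], [0, 0, 0]], [[-0.09, -0.02, 0], [0, 0, 0]], [[-0.135, -0.03, 0], [0, 0, 0]], [[-0.18, -0.04, 0], [0, 0, 0]], [[-0.22, -0.05, 0], [0, 0, 0]]])

```text
clock: 19.25
position: [0.5475, 0.3035, 0.3008]
ee_rot: [-1.292, 1.07, -1.068]
force: [1.0, 0.2, -0.2]
width: 0.5
```

```bash
python3 - <<'E'
from h import *
from cell import *
o=observe();print(o["position"],o["force"])
s=get_image("side");t=get_image("top")
cv2.imwrite("pics/s11.png",cv2.resize(s["color"][200:350,240:390,::-1],None,fx=4,fy=4,interpolation=cv2.INTER_CUBIC))
cv2.imwrite("pics/t11.png",cv2.resize(t["color"][180:310,210:400,::-1],None,fx=4,fy=4,interpolation=cv2.INTER_CUBIC))
E
```

```text
[0.54748085 0.30346686 0.30084533] [ 0.99938882  0.19520257 -0.21647882]
```

View pics/t11.png

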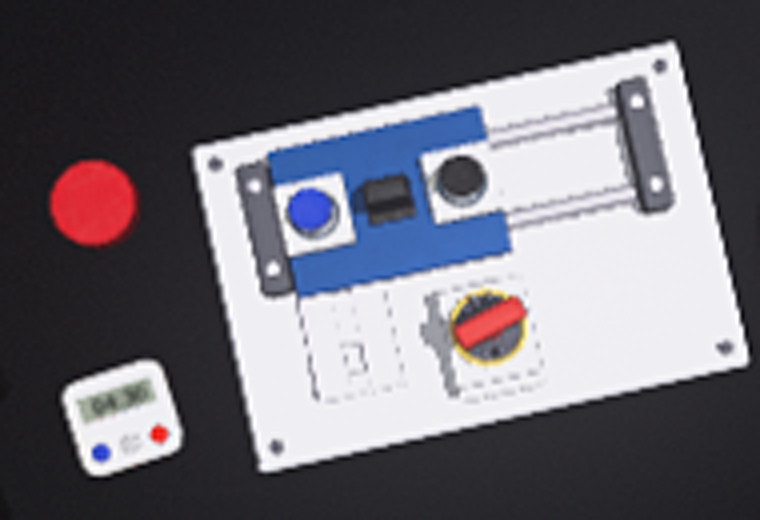

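View pics/s11.png

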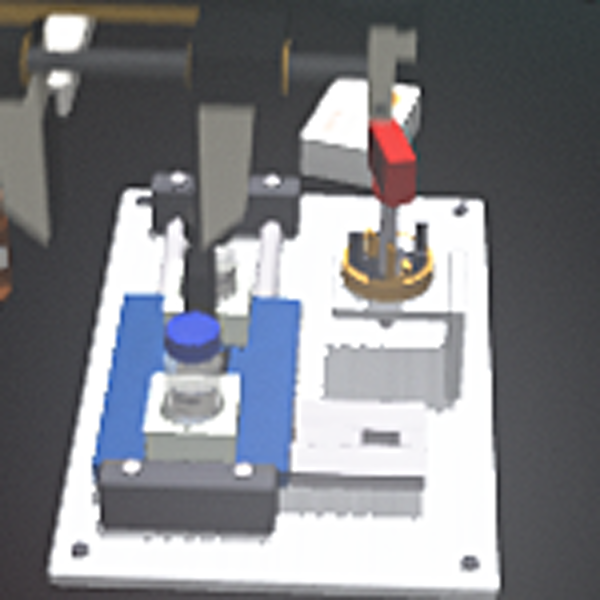

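The carriage touches the far end block, both caps sit centred in their pockets, and the knob is still up and turned. I hand the job in.

```bash
python3 -c "
from cell import *
print(sign_off())"
```

```text
the job is handed in; nothing more can be done
None
```

The knob is retracted in its rest notch and the carriage is home at the far end of its rails. I handed the job in at about 19 s of the 67 s allowed.

- **Knob:** I lifted it about 14 mm and twisted it clockwise in 2° steps. Torque rose to about 0.19–0.22 N m at roughly 74–76°, which I took as the stop. I then eased off about 2.6° and lowered it. The downward pull of the spring vanished near 8 mm of lift, and the knob stayed up once released.
- **Carriage:** I slid it 80 mm by the black handle. It stopped there with a contact force of about 5 N.
- **Final pictures:** The carriage is against the far end block, both vials stand in their pockets and the knob is still raised and turned. The timer, red cap and carton look to be where they started, and the gripper is clear of everything.

**Not fully settled:**
- My first estimate of the handle's position disagreed with later ones by about 5 mm. I settled it before gripping, using the vial caps and a closer view.
- Small side loads of up to about 6 N showed while twisting and sliding.
- The extra 2° step past first contact raised the torque only from 0.19 to 0.22 N m, so the pads may have slipped slightly on the wing.
- The gripper body passed over the raised knob with only about 5 mm to spare, but no contact showed in the forces.

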